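# Charged battery packs from dock to carrier, in reverse order

## Task

Move the four charged battery packs from the charging dock into the empty four-pocket carrier in reverse order, since the carrier is emptied from its far end: the pack nearest the robot in the dock goes into the carrier's farthest pocket, the next one into the next pocket nearer, and so on until the farthest pack stands in the nearest pocket. Set each pack down gently, upright and flat on the floor of its pocket, without dropping it or knocking any pack over. Leave the spray bottle, the tape roll and the screwdriver where they are.

Things in the scene. Friction and masses are not known exactly. Their poses are not given: they have to be found in the camera images.
- pack_red_mid (a point): Loose battery pack, black with a red band and top: upright block 46 (its x, along the row) x 42 (its y, across it) x 72 mm high, 0.2 to 0.34 kg. This point is its centre, 36 mm above its underside; z up. Starts standing in the dock bay of its colour, in line with the dock, 22 mm from its neighbours: grasp it across the row, by the 42 mm.
- pack_yellow_mid (a point): Loose battery pack, black with a yellow band and top: upright block 46 (its x, along the row) x 42 (its y, across it) x 72 mm high, 0.2 to 0.34 kg. This point is its centre, 36 mm above its underside; z up. Starts standing in the dock bay of its colour, in line with the dock, 22 mm from its neighbours: grasp it across the row, by the 42 mm.
- pack_green_mid (a point): Loose battery pack, black with a green band and top: upright block 46 (its x, along the row) x 42 (its y, across it) x 72 mm high, 0.2 to 0.34 kg. This point is its centre, 36 mm above its underside; z up. Starts standing in the dock bay of its colour, in line with the dock, 22 mm from its neighbours: grasp it across the row, by the 42 mm.
- pack_blue_mid (a point): Loose battery pack, black with a blue band and top: upright block 46 (its x, along the row) x 42 (its y, across it) x 72 mm high, 0.2 to 0.34 kg. This point is its centre, 36 mm above its underside; z up. Starts standing in the dock bay of its colour, in line with the dock, 22 mm from its neighbours: grasp it across the row, by the 42 mm.
- bay_red: Fixed charging bay with a red rim, 66 x 66 mm, on the dock: shows where in the old row the red pack stood. Origin: centre of its underside, 20 mm above the desk; its floor is 4 mm and its rim 14 mm above the origin, the opening 54 (x) x 52 (y) mm. Axes as the dock's. The bays' order differs at every start.
- bay_yellow: Fixed charging bay with a yellow rim, 66 x 66 mm, on the dock: shows where in the old row the yellow pack stood. Origin: centre of its underside, 20 mm above the desk; its floor is 4 mm and its rim 14 mm above the origin, the opening 54 (x) x 52 (y) mm. Axes as the dock's. The bays' order differs at every start.
- bay_green: Fixed charging bay with a green rim, 66 x 66 mm, on the dock: shows where in the old row the green pack stood. Origin: centre of its underside, 20 mm above the desk; its floor is 4 mm and its rim 14 mm above the origin, the opening 54 (x) x 52 (y) mm. Axes as the dock's. The bays' order differs at every start.
- bay_blue: Fixed charging bay with a blue rim, 66 x 66 mm, on the dock: shows where in the old row the blue pack stood. Origin: centre of its underside, 20 mm above the desk; its floor is 4 mm and its rim 14 mm above the origin, the opening 54 (x) x 52 (y) mm. Axes as the dock's. The bays' order differs at every start.
- dock: The old rack: fixed black charging dock, bar 290 x 86 x 20 mm, holding the four bays in a row along its x axis at x = -102, -34, 34 and 102 mm. Origin: centre of its underside, on the desk. Its x axis points away from the robot (within about 13 degrees of straight ahead), y to the left, z up. It stands on the left or on the right.
- carrier: New rack, empty: fixed aluminium carrier 277 x 67 x 22 mm, black floor, four pockets in a row along its x, centres at x = -102, -34, 34, 102 mm, y = 0; each 63 (x) x 59 (y) mm inside, floor 8 mm above the origin, walls up to 22 mm, 4 to 5 mm thick. Origin: centre of its underside, on the desk. x points away from the robot (within 13 degrees), y left, z up. On the other side from the dock.
- spray: Bystander: loose clear spray bottle with white head, 68 mm across, 183 mm high, standing to the left or right of the racks. Origin: centre of its underside.
- tape: Bystander: loose roll of orange tape lying flat, 96 mm across, 24 mm high, on the other side from the spray bottle. Origin: centre of its underside.
- driver: Bystander: loose red screwdriver lying on the desk, about 200 mm long and 30 mm high at most, beyond the far ends of the racks.
Things that resemble listed ones, but are neither listed nor needed, are in the scene too. What is shaped like the part that bears pack_red_mid but orange or pink is not meant.

How it is judged (in metres and radians):
At the end, for the whole second after the job is handed in: Each pack stands upright (0.1 rad), released and at rest on the floor of a carrier pocket (centre within 11.5 mm of the pocket's along and across, 4 mm in height), in reverse order: the pack from the bay at x in the dock's frame is in the pocket at -x in the carrier's (((x of bay_red in the frame of dock between -0.122 and -0.082 m and x of pack_red_mid in the frame of carrier between 0.0905 and 0.1135 m) or (x of bay_red in the frame of dock between -0.054 and -0.014 m and x of pack_red_mid in the frame of carrier between 0.0225 and 0.0455 m) or (x of bay_red in the frame of dock between 0.014 and 0.054 m and x of pack_red_mid in the frame of carrier between -0.0455 and -0.0225 m) or (x of bay_red in the frame of dock between 0.082 and 0.122 m and x of pack_red_mid in the frame of carrier between -0.1135 and -0.0905 m)) and y of pack_red_mid in the frame of carrier between -0.0115 and 0.0115 m and z of pack_red_mid in the frame of carrier between 0.04 and 0.048 m and angle between each of pack_red_mid, pack_yellow_mid, pack_green_mid, pack_blue_mid's own z axis and vertical below 0.1 rad and linear speed of each of pack_red, pack_yellow, pack_green, pack_blue below 0.02 m/s and contact force between the fingers and pack_red below 0.05 N and ((x of bay_yellow in the frame of dock between -0.122 and -0.082 m and x of pack_yellow_mid in the frame of carrier between 0.0905 and 0.1135 m) or (x of bay_yellow in the frame of dock between -0.054 and -0.014 m and x of pack_yellow_mid in the frame of carrier between 0.0225 and 0.0455 m) or (x of bay_yellow in the frame of dock between 0.014 and 0.054 m and x of pack_yellow_mid in the frame of carrier between -0.0455 and -0.0225 m) or (x of bay_yellow in the frame of dock between 0.082 and 0.122 m and x of pack_yellow_mid in the frame of carrier between -0.1135 and -0.0905 m)) and y of pack_yellow_mid in the frame of carrier between -0.0115 and 0.0115 m and z of pack_yellow_mid in the frame of carrier between 0.04 and 0.048 m and contact force between the fingers and pack_yellow below 0.05 N and ((x of bay_green in the frame of dock between -0.122 and -0.082 m and x of pack_green_mid in the frame of carrier between 0.0905 and 0.1135 m) or (x of bay_green in the frame of dock between -0.054 and -0.014 m and x of pack_green_mid in the frame of carrier between 0.0225 and 0.0455 m) or (x of bay_green in the frame of dock between 0.014 and 0.054 m and x of pack_green_mid in the frame of carrier between -0.0455 and -0.0225 m) or (x of bay_green in the frame of dock between 0.082 and 0.122 m and x of pack_green_mid in the frame of carrier between -0.1135 and -0.0905 m)) and y of pack_green_mid in the frame of carrier between -0.0115 and 0.0115 m and z of pack_green_mid in the frame of carrier between 0.04 and 0.048 m and contact force between the fingers and pack_green below 0.05 N and ((x of bay_blue in the frame of dock between -0.122 and -0.082 m and x of pack_blue_mid in the frame of carrier between 0.0905 and 0.1135 m) or (x of bay_blue in the frame of dock between -0.054 and -0.014 m and x of pack_blue_mid in the frame of carrier between 0.0225 and 0.0455 m) or (x of bay_blue in the frame of dock between 0.014 and 0.054 m and x of pack_blue_mid in the frame of carrier between -0.0455 and -0.0225 m) or (x of bay_blue in the frame of dock between 0.082 and 0.122 m and x of pack_blue_mid in the frame of carrier between -0.1135 and -0.0905 m)) and y of pack_blue_mid in the frame of carrier between -0.0115 and 0.0115 m and z of pack_blue_mid in the frame of carrier between 0.04 and 0.048 m and contact force between the fingers and pack_blue below 0.05 N); the robot touches nothing.
It fails at once if a pack is dropped or thrown (loose and faster than 0.7 m/s: a fall of about 25 mm) ((linear speed of pack_red above 0.7 m/s and contact force between the fingers and pack_red below 0.01 N) or (linear speed of pack_yellow above 0.7 m/s and contact force between the fingers and pack_yellow below 0.01 N) or (linear speed of pack_green above 0.7 m/s and contact force between the fingers and pack_green below 0.01 N) or (linear speed of pack_blue above 0.7 m/s and contact force between the fingers and pack_blue below 0.01 N)).
It fails at once if a pack is tipped over (leans more than 0.6 rad) (angle between any of pack_red_mid, pack_yellow_mid, pack_green_mid, pack_blue_mid's own z axis and vertical above 0.6 rad).
It fails at once if the spray bottle, tape roll or screwdriver is moved more than 20 mm (distance of any of spray, tape, driver from where it was at the start of the episode above 0.02 m).
It also fails if it takes over 104 s, if anything falls off the work surface, if the arm or the gripper's body presses on something with over 40 N, if the wrist force passes 120 N, or if a joint passes its speed limit or range.

## Robot

A 6-joint arm with a two-finger parallel gripper is mounted at the origin on the work surface. World frame = base frame: x ahead of the robot, y to its left, z up, the work surface at z = 0. Lengths are in m, angles in degrees, forces in N, time in s.
With the tool pointing down it reaches from about 0.35 to 0.925 m from the base axis. Payload 6.4 kg.
Tool frame: the origin (TCP) lies on the centre line of the jaws, within the pads' length; the fingertips stand ctrl.tcp_to_tips ahead of it and the grasp point (between the pads) lies 2 mm behind it (ctrl.tcp_to_tips is the distance from the TCP to the fingertips, in m); z points along the fingers, y is the line along which they close (so a half turn about z gives the same grasp; the last joint's range is limited). The gripper opens to 94 mm and grips with 3 to 60 N. Pads are 16 mm wide; open, the fingers measure 119 mm over their backs; the gripper's body (75 mm by 177 mm) begins 78 mm behind the grasp point.
Start: joints at [66.114, 14.043, 89.255, -0, 76.702, -9.975], TCP at [0.156, 0.631, 0.222] pointing down, gripper open.
Joint ranges: [-179.41, 179.41], [-58.25, 129.5], [7.25, 145.43], [-54.29, 234.29], [11.92, 165.04], [-157.13, 157.13]. Speed limits (degrees/s): [147.25, 147.25, 180, 180, 180, 180].

## Interface

Orientations are given as a 3x3 rotation matrix whose columns are the frame's x, y, z axes.
In Python, from bench import ctrl gives the robot as it stands. The module is installed in compiled form; this text tells all that it offers.
- The arm moves only by the tool jog_arm, never from a script. Its argument "series" is a list of rows, each an object of numbers: "jaw": the opening, from -1 (shut) to 1 (fully open), so that 0 is half open; "dx", "dy", "dz": the shift along the tool's x, y, z in m; "rx", "ry", "rz": the turn, a rotation vector about the tool's x, y, z in rad. A call has 1 to 10 rows; each row shifts and turns the commanded pose from where the row before left it, along the tool's axes as they then stand; what a row does not reach is not made up. A row lasts 1/12 s, in which the tool goes at most 41.7 mm and 7.16 degrees, less where a joint would pass 70% of its speed; a pose out of reach is approached as far as the arm can. A call with a gripper value outside its range is refused whole. The fingers move at their own pace and stop on an object; the grip force is fixed at half the most. Time passes only in rows, so rows that do not move let the fingers close. It gives the time, the measured TCP pose, the force, the opening and the grip force at its end, in the units of the state.
- ctrl.sense(): the state, without advancing time (a new reading comes with each control period).
- ctrl.get_image(name): name is "scene" or "top"; returns a dict with "pixels" (420x560x3 uint8, red, green, blue), "vertical_fov" (degrees; the focal length in pixels is half the picture's height over the tangent of half this angle, whatever the lens; pixels are square), "cx", "cy" (the principal point, pixels), "position" and "attitude" of the camera in the world. Camera axes: x right, y down, z forward; pixel columns grow to the right and rows downward; lengths in m; the calibration is good to about 2 mm. A picture is of the moment at which its call begins. There is no depth.
- ctrl.close_job(): hands the job in; it is judged then, once.
The state is a dict: "t": time; "qpos": joint angles; "qd": joint speeds; "joint_torque": joint torques, N m; "position": TCP position; "tcp_rot": TCP orientation; "force": force on the tool from outside, world axes, zero at the start; "ft_torque": the same for the moment, N m; "finger_gap": opening from 0.0 (shut) to 1.0 (fully open); "finger_force": force on a finger pad.
Only numpy, scipy, OpenCV 4.12 (cv2) and the standard library are available. Lean on these libraries where they do the work, as an engineer would, in place of code of your own. Each camera call takes 0.05 s, during which the arm holds its last target. There are 200 camera calls.

## Working session

There is one attempt and no reset: what is moved stays moved. The work goes in short steps, Python scripts to look and compute and a tool call to move; the robot and the scene stay as the last step left them, time stands still between calls to the robot, and variables do not carry over. Pictures are saved under pics/ and viewed, at most 14 in all, crops included, and the job is handed in when it is done.

Besides the shell and the picture viewer there is one more tool, called after ">>>" as name(argument=value, ...) on one line, values as JSON. jog_arm: Moves the arm, as the interface text tells. Its arguments: {"type":"object","properties":{"series":{"type":"array","items":{"type":"object","properties":{"jaw":{"type":"number"},"dx":{"type":"number"},"dy":{"type":"number"},"dz":{"type":"number"},"rx":{"type":"number"},"ry":{"type":"number"},"rz":{"type":"number"}}}}},"required":["series"]}

```bash
mkdir -p pics
python3 - <<'E'
from bench import ctrl
import cv2
s=ctrl.sense()
print(s, ctrl.tcp_to_tips)
for n in("scene","top"):
    d=ctrl.get_image(n); cv2.imwrite(f"pics/{n}0.png",d["pixels"][:,:,::-1])
    print({k:v for k,v in d.items() if k!="pixels"})
E
```

```text
{'t': 0.0, 'qpos': array([ 6.61117696e+01,  1.40844960e+01,  8.93231186e+01, -1.53639650e-03,
        7.67018874e+01, -9.97348335e+00]), 'qd': array([-0.04661017, -0.07430656,  0.02383854,  0.04173793,  0.05702323,
        0.04419069]), 'joint_torque': array([-8.75617152e-04, -4.15815890e+01, -3.14608383e+01,  6.84828381e-02,
        3.31392162e-02, -1.23022069e-04]), 'position': array([0.1560619 , 0.63040856, 0.22135795]), 'tcp_rot': array([[-9.70655993e-01,  2.40471163e-01, -7.50074182e-04],
       [ 2.40472139e-01,  9.70654449e-01, -1.75802008e-03],
       [ 3.05309710e-04, -1.88680467e-03, -9.99998173e-01]]), 'force': array([-0.19457031, -0.11788961,  0.70716197]), 'ft_torque': array([-0.04013869,  0.00256836,  0.03956421]), 'finger_force': 0.0, 'finger_gap': 1.0006799137988547} 0.017
{'vertical_fov': 53.12453809636315, 'cx': 282.9075624270106, 'cy': 208.36659683090096, 'position': array([ 1.10929436, -0.78080427,  0.86660944]), 'attitude': array([[ 0.84385398,  0.33613476, -0.41823902],
       [ 0.53624094, -0.55571624,  0.63531497],
       [-0.01887078, -0.76038996, -0.64919258]])}
{'vertical_fov': 47.9049065396276, 'cx': 273.21223487931866, 'cy': 209.97395793498933, 'position': array([ 0.41088606, -0.00470338,  1.22250154]), 'attitude': array([[ 2.36109499e-03, -9.86559225e-01,  1.63387026e-01],
       [-9.99796408e-01,  9.45254745e-04,  2.01556033e-02],
       [-2.00391387e-02, -1.63401351e-01, -9.86356138e-01]])}
```

View pics/scene0.png

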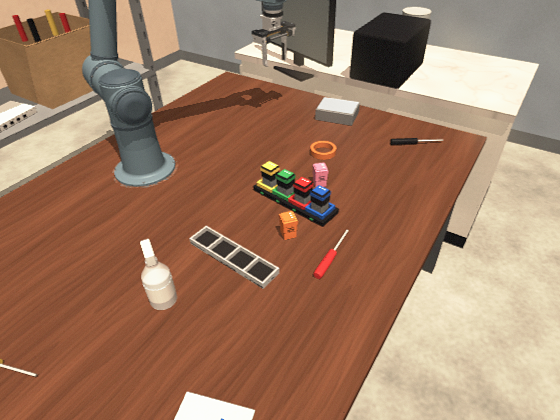

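View pics/top0.png

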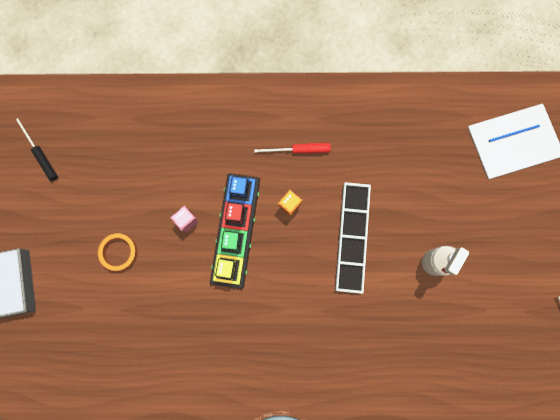

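The top view shows the dock at (236,230) holding, near to far, yellow (228,268), green (231,241), red (236,213) and blue (240,187). The carrier is at (354,238). The orange block (290,202) and pink block (183,218) are decoys because they stand outside the bays. I'll confirm this in an enlarged crop.

Run:
```python
import cv2
i=cv2.imread("pics/top0.png")[165:305,195:385]
cv2.imwrite("pics/crop_top.png",cv2.resize(i,None,fx=4,fy=4,interpolation=cv2.INTER_CUBIC))
i=cv2.imread("pics/scene0.png")[140:290,180:350]
cv2.imwrite("pics/crop_sc.png",cv2.resize(i,None,fx=4,fy=4,interpolation=cv2.INTER_CUBIC))
```

```text
(no output)
```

View pics/crop_top.png

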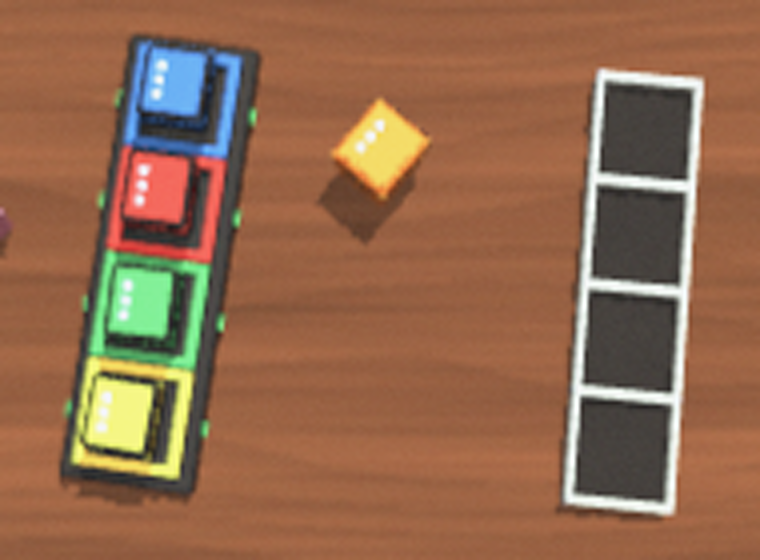

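View pics/crop_sc.png

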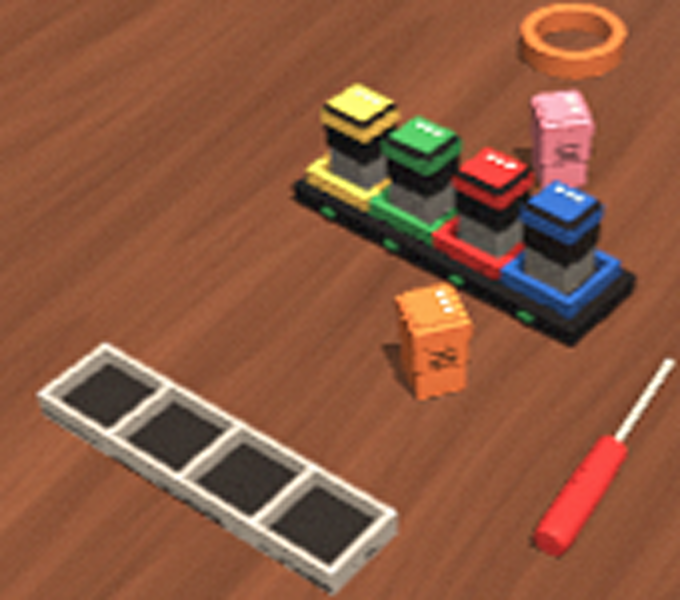

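```bash
cat > h.py <<'E'
import numpy as np
from bench import ctrl
from scipy.optimize import least_squares
CAM={}
def cam(n):
    if n not in CAM: CAM[n]=ctrl.get_image(n)
    return CAM[n]
def proj(n,P):
    d=cam(n); R=np.array(d["attitude"]); p=(np.atleast_2d(P)-d["position"])@R
    f=210/np.tan(np.radians(d["vertical_fov"]/2))
    return p[:,:2]/p[:,2:]*f+[d["cx"],d["cy"]]
def unproj(n,uv,z):
    d=cam(n); R=np.array(d["attitude"]); f=210/np.tan(np.radians(d["vertical_fov"]/2))
    uv=np.atleast_2d(uv); r=np.c_[(uv-[d["cx"],d["cy"]])/f,np.ones(len(uv))]@R.T
    o=d["position"]; return o+r*((z-o[2])/r[:,2])[:,None]
def crop(c,off,k=4): return (np.array(c)+.5)/k-.5+off
E
python3 - <<'E'
from h import *
np.set_printoptions(precision=4,suppress=True)
T=lambda c:crop(c,[195,165]); S=lambda c:crop(c,[180,140])
def fit(name,L,W,z,ct,cs=None):
    b=np.array([[L/2,W/2],[L/2,-W/2],[-L/2,-W/2],[-L/2,W/2]])
    for tag,sets in (("top",[("top",ct)]),("both",[("top",ct)]+([("scene",cs)] if cs is not None else []))):
        def pts(p):
            c,s=np.cos(p[2]),np.sin(p[2]); return np.c_[b@np.array([[c,s],[-s,c]])+p[:2],np.full(4,z)]
        f=lambda p:np.concatenate([(proj(n,pts(p))-uv).ravel() for n,uv in sets])
        r=least_squares(f,[.5,0,0]); print(name,tag,r.x[:2],np.degrees(r.x[2]),r.fun.round(1))
# corner order: far-left, far-right, near-right, near-left
fit("carrier",.277,.067,.022,T([(598,70),(703,79),(673,514),(563,503)]),S([(397,515),(332,572),(38,395),(105,345)]))
fit("dock",.290,.086,.020,T([(133,37),(260,52),(192,494),(62,480)]))
u=unproj("top",T([(120,413),(141,300),(160,189),(178,82)]),.096);print("packs top",u[:,:2])
u=unproj("scene",S([(360,103),(426,134),(492,168),(563,199)]),.096);print("packs scene",u[:,:2])
print("orange top",unproj("top",T([(381,149)]),.072), "scene",unproj("scene",S([(433,302)]),.072))
print("spray,driver,tape",unproj("top",[(441,262),(292,150),(117,252)],.03))
E
```

```text
carrier top [ 0.5412 -0.1839] -5.662505560403988 [ 0.1  0.2 -0.2  0.4 -0.3 -0.2  0.4 -0.2]
carrier both [ 0.5428 -0.1841] -5.5592276946086505 [ 0.1 -0.4 -0.2 -0.3 -0.1 -0.9  0.5 -0.9 -0.6 -1.2 -0.6  0.3 -0.5 -0.9
 -0.4 -1.1]
dock top [0.5581 0.1173] -7.888057871827575 [-0.4 -0.6  0.3 -0.1  0.7  1.  -0.5 -0.3]
dock both [0.5581 0.1173] -7.888057871827575 [-0.4 -0.6  0.3 -0.1  0.7  1.  -0.5 -0.3]
packs top [[0.4583 0.1333]
 [0.5256 0.122 ]
 [0.5929 0.1116]
 [0.659  0.1017]]
packs scene [[0.4621 0.1308]
 [0.5303 0.1221]
 [0.5969 0.1104]
 [0.6616 0.1045]]
orange top [[ 0.6217 -0.0224  0.072 ]] scene [[ 0.6255 -0.0209  0.072 ]]
spray,driver,tape [[ 0.4765 -0.3992  0.03  ]
 [ 0.7671 -0.029   0.03  ]
 [ 0.5007  0.4158  0.03  ]]
```

The crop confirms the four dock packs, whose colours match their bay rims. Orange and pink are loose decoys, not wanted. Dock yaw is about -8° and carrier yaw about -5.6°. Next I approach yellow, which goes to the far pocket.

>>> jog_arm(series=[{"rz": -0.051},{"rz": -0.051},{"dx": -0.0207,"dy": -0.025},{"dx": -0.0207,"dy": -0.025},{"dx": -0.0207,"dy": -0.025},{"dx": -0.0207,"dy": -0.025},{"dx": -0.0207,"dy": -0.025},{"dx": -0.0207,"dy": -0.025},{"dx": -0.0207,"dy": -0.025},{"dx": -0.0207,"dy": -0.025}])

```text
schema error: expected keys jaw, dx, dy, dz, rx, ry, rz
```

>>> jog_arm(series=[{"dx": -0.0207,"dy": -0.025},{"dx": -0.0207,"dy": -0.025},{"dx": -0.0207,"dy": -0.025},{"dx": -0.0207,"dy": -0.025},{"dx": -0.0207,"dy": -0.025},{"dx": -0.0207,"dy": -0.025},{"dx": -0.0207,"dy": -0.025},{"dx": -0.0207,"dy": -0.025},{"dx": -0.0207,"dy": -0.025},{"dx": -0.0207,"dy": -0.025}])

```text
schema error: expected keys jaw, dx, dy, dz, rx, ry, rz
```

```bash
cat >> h.py <<'E'
YAW={"d":-8.1,"c":-5.6}
TGT={"yellow":(.4599,.1314),"green":(.5272,.1218),"red":(.5946,.1122),"blue":(.6619,.1026),
 "p4":(.644,-.194),"p3":(.5763,-.1873),"p2":(.5087,-.1807),"p1":(.441,-.174)}
def go(name,z,off=(0,0)):
    s=ctrl.sense(); R=s["tcp_rot"]; yw=YAW["c" if name[0]=="p" else "d"]
    ya=np.degrees(np.arctan2(R[1,1],R[0,1])); th=np.radians(90+yw)
    y=np.array([np.cos(th),np.sin(th),0]); zt=np.array([0,0,-1.]); G=np.c_[np.cross(y,zt),y,zt]
    d=G.T@(np.r_[TGT[name],z]-s["position"])
    rv=__import__("cv2").Rodrigues(R.T@G)[0].ravel()
    print(f"t {s['t']:.2f} pos {s['position'].round(4)} shift(after turn) {d.round(4)} turn {rv.round(4)} gap {s['finger_gap']:.3f} F {s['force'].round(1)} pad {s['finger_force']:.1f}")
E
python3 -c "
from h import *
go('yellow',.066)"
```

```text
t 0.20 pos [0.1561 0.6306 0.2218] shift(after turn) [-0.3711 -0.4514  0.1558] turn [-0.0012 -0.0003 -0.1014] gap 1.000 F [ 1.  -0.1 -1. ] pad 0.0
```

>>> jog_arm(series=[{"jaw": 1,"dx": 0,"dy": 0,"dz": 0,"rx": 0,"ry": 0,"rz": -0.051},{"jaw": 1,"dx": -0.01,"dy": -0.012,"dz": 0,"rx": 0,"ry": 0,"rz": -0.05},{"jaw": 1,"dx": -0.023,"dy": -0.028,"dz": 0,"rx": 0,"ry": 0,"rz": 0},{"jaw": 1,"dx": -0.023,"dy": -0.028,"dz": 0,"rx": 0,"ry": 0,"rz": 0},{"jaw": 1,"dx": -0.023,"dy": -0.028,"dz": 0,"rx": 0,"ry": 0,"rz": 0},{"jaw": 1,"dx": -0.023,"dy": -0.028,"dz": 0,"rx": 0,"ry": 0,"rz": 0},{"jaw": 1,"dx": -0.023,"dy": -0.028,"dz": 0,"rx": 0,"ry": 0,"rz": 0},{"jaw": 1,"dx": -0.023,"dy": -0.028,"dz": 0,"rx": 0,"ry": 0,"rz": 0},{"jaw": 1,"dx": -0.023,"dy": -0.028,"dz": 0,"rx": 0,"ry": 0,"rz": 0},{"jaw": 1,"dx": -0.023,"dy": -0.028,"dz": 0,"rx": 0,"ry": 0,"rz": 0}])

```text
t: 1.03
position: [0.3147, 0.3679, 0.2224]
tcp_rot: [[-0.99, 0.141, 0.0], [0.141, 0.99, 0.0], [-0.0, 0.0, -1.0]]
force: [0.9, 0.0, -0.2]
finger_gap: 1.001
finger_force: 0.0
```

>>> jog_arm(series=[{"jaw": 1,"dx": -0.023,"dy": -0.028,"dz": 0,"rx": 0,"ry": 0,"rz": 0},{"jaw": 1,"dx": -0.023,"dy": -0.028,"dz": 0,"rx": 0,"ry": 0,"rz": 0},{"jaw": 1,"dx": -0.023,"dy": -0.028,"dz": 0,"rx": 0,"ry": 0,"rz": 0},{"jaw": 1,"dx": -0.023,"dy": -0.028,"dz": 0,"rx": 0,"ry": 0,"rz": 0},{"jaw": 1,"dx": -0.023,"dy": -0.028,"dz": 0,"rx": 0,"ry": 0,"rz": 0},{"jaw": 1,"dx": -0.023,"dy": -0.028,"dz": 0,"rx": 0,"ry": 0,"rz": 0},{"jaw": 1,"dx": -0.023,"dy": -0.028,"dz": 0,"rx": 0,"ry": 0,"rz": 0},{"jaw": 1,"dx": -0.015,"dy": -0.018,"dz": 0,"rx": 0,"ry": 0,"rz": 0},{"jaw": 1,"dx": 0,"dy": 0,"dz": 0,"rx": 0,"ry": 0,"rz": 0},{"jaw": 1,"dx": 0,"dy": 0,"dz": 0,"rx": 0,"ry": 0,"rz": 0}])

```text
t: 1.87
position: [0.4585, 0.132, 0.2223]
tcp_rot: [[-0.99, 0.144, -0.001], [0.144, 0.99, 0.0], [0.001, 0.0, -1.0]]
force: [-0.5, -0.6, 0.6]
finger_gap: 1.001
finger_force: 0.0
```

```bash
python3 -c "
from h import *
go('yellow',.066)"
```

```text
t 1.87 pos [0.4585 0.132  0.2223] shift(after turn) [-0.0015 -0.0004  0.1563] turn [ 0.0002 -0.0007 -0.0029] gap 1.001 F [-0.5 -0.6  0.6] pad 0.0
```

>>> jog_arm(series=[{"jaw": 1,"dx": -0.0015,"dy": 0,"dz": 0.02,"rx": 0,"ry": 0,"rz": 0},{"jaw": 1,"dx": 0,"dy": 0,"dz": 0.026,"rx": 0,"ry": 0,"rz": 0},{"jaw": 1,"dx": 0,"dy": 0,"dz": 0.026,"rx": 0,"ry": 0,"rz": 0},{"jaw": 1,"dx": 0,"dy": 0,"dz": 0.026,"rx": 0,"ry": 0,"rz": 0},{"jaw": 1,"dx": 0,"dy": 0,"dz": 0.024,"rx": 0,"ry": 0,"rz": 0},{"jaw": 1,"dx": 0,"dy": 0,"dz": 0.02,"rx": 0,"ry": 0,"rz": 0},{"jaw": 1,"dx": 0,"dy": 0,"dz": 0.014,"rx": 0,"ry": 0,"rz": 0},{"jaw": 1,"dx": 0,"dy": 0,"dz": 0,"rx": 0,"ry": 0,"rz": 0},{"jaw": -1,"dx": 0,"dy": 0,"dz": 0,"rx": 0,"ry": 0,"rz": 0},{"jaw": -1,"dx": 0,"dy": 0,"dz": 0,"rx": 0,"ry": 0,"rz": 0}])

```text
t: 2.7
position: [0.4602, 0.1333, 0.0675]
tcp_rot: [[-0.99, 0.14, 0.002], [0.14, 0.99, 0.0], [-0.002, 0.0, -1.0]]
force: [-0.3, -0.1, -0.4]
finger_gap: 0.897
finger_force: 0.0
```

>>> jog_arm(series=[{"jaw": -1,"dx": 0,"dy": 0,"dz": 0,"rx": 0,"ry": 0,"rz": 0},{"jaw": -1,"dx": 0,"dy": 0,"dz": 0,"rx": 0,"ry": 0,"rz": 0},{"jaw": -1,"dx": 0,"dy": 0,"dz": 0,"rx": 0,"ry": 0,"rz": 0},{"jaw": -1,"dx": 0,"dy": 0,"dz": 0,"rx": 0,"ry": 0,"rz": 0},{"jaw": -1,"dx": 0,"dy": 0,"dz": 0,"rx": 0,"ry": 0,"rz": 0}])

```text
t: 3.12
position: [0.46, 0.1325, 0.0668]
tcp_rot: [[-0.99, 0.141, 0.001], [0.141, 0.99, 0.0], [-0.001, 0.0, -1.0]]
force: [0.5, -0.1, 0.0]
finger_gap: 0.542
finger_force: 0.0
```

Run:
```python
from h import *
import cv2
go('yellow',.066)
a=cam("scene")["pixels"][120:270,180:350,::-1]; b=cam("top")["pixels"][165:305,195:365,::-1]
cv2.imwrite("pics/g1.png",np.hstack([cv2.resize(a,None,fx=2.35,fy=2.35),cv2.resize(b,(400,352))]))
```

```text
t 3.12 pos [0.46   0.1325 0.0668] shift(after turn) [-0.0001 -0.0011  0.0008] turn [ 0.0001  0.0006 -0.0005] gap 0.542 F [ 0.5 -0.1  0. ] pad 0.0
```

View pics/g1.png

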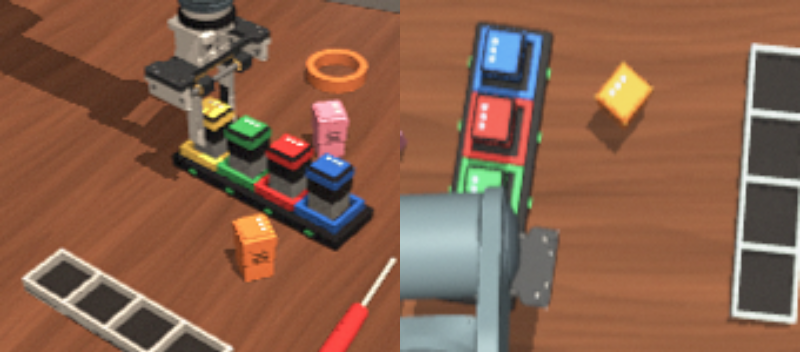

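The fingers straddle the yellow pack, centred along the row at about (215,115), and are still closing. I finish the grip and lift.

>>> jog_arm(series=[{"jaw": -1,"dx": 0,"dy": 0,"dz": 0,"rx": 0,"ry": 0,"rz": 0},{"jaw": -1,"dx": 0,"dy": 0,"dz": 0,"rx": 0,"ry": 0,"rz": 0},{"jaw": -1,"dx": 0,"dy": 0,"dz": 0,"rx": 0,"ry": 0,"rz": 0},{"jaw": -1,"dx": 0,"dy": 0,"dz": 0,"rx": 0,"ry": 0,"rz": 0},{"jaw": -1,"dx": 0,"dy": 0,"dz": -0.006,"rx": 0,"ry": 0,"rz": 0},{"jaw": -1,"dx": 0,"dy": 0,"dz": -0.012,"rx": 0,"ry": 0,"rz": 0},{"jaw": -1,"dx": 0,"dy": 0,"dz": -0.02,"rx": 0,"ry": 0,"rz": 0},{"jaw": -1,"dx": 0,"dy": 0,"dz": -0.022,"rx": 0,"ry": 0,"rz": 0},{"jaw": -1,"dx": 0,"dy": 0,"dz": -0.018,"rx": 0,"ry": 0,"rz": 0},{"jaw": -1,"dx": 0,"dy": 0,"dz": -0.01,"rx": 0,"ry": 0,"rz": 0}])

```text
t: 4.05
position: [0.4604, 0.1324, 0.1565]
tcp_rot: [[-0.99, 0.141, 0.002], [0.141, 0.99, -0.0], [-0.002, -0.0, -1.0]]
force: [0.2, -0.4, -1.1]
finger_gap: 0.45
finger_force: 29.9
```

```bash
python3 -c "
from h import *
go('p4',.154)"
```

```text
t 4.05 pos [0.4604 0.1324 0.1565] shift(after turn) [-0.2145 -0.307   0.0025] turn [-0.0001  0.0025 -0.044 ] gap 0.450 F [ 0.2 -0.4 -1.1] pad 29.9
```

>>> jog_arm(series=[{"jaw": -1,"dx": -0.006,"dy": -0.008,"dz": 0,"rx": 0,"ry": 0,"rz": -0.044},{"jaw": -1,"dx": -0.012,"dy": -0.018,"dz": 0,"rx": 0,"ry": 0,"rz": 0},{"jaw": -1,"dx": -0.019,"dy": -0.027,"dz": 0,"rx": 0,"ry": 0,"rz": 0},{"jaw": -1,"dx": -0.019,"dy": -0.027,"dz": 0,"rx": 0,"ry": 0,"rz": 0},{"jaw": -1,"dx": -0.019,"dy": -0.027,"dz": 0,"rx": 0,"ry": 0,"rz": 0},{"jaw": -1,"dx": -0.019,"dy": -0.027,"dz": 0,"rx": 0,"ry": 0,"rz": 0},{"jaw": -1,"dx": -0.019,"dy": -0.027,"dz": 0,"rx": 0,"ry": 0,"rz": 0},{"jaw": -1,"dx": -0.019,"dy": -0.027,"dz": 0,"rx": 0,"ry": 0,"rz": 0},{"jaw": -1,"dx": -0.019,"dy": -0.027,"dz": 0,"rx": 0,"ry": 0,"rz": 0},{"jaw": -1,"dx": -0.019,"dy": -0.027,"dz": 0,"rx": 0,"ry": 0,"rz": 0}])

```text
t: 4.88
position: [0.6047, -0.1266, 0.1533]
tcp_rot: [[-0.995, 0.098, -0.002], [0.098, 0.995, 0.001], [0.002, 0.0, -1.0]]
force: [0.3, 0.2, -2.3]
finger_gap: 0.445
finger_force: 29.9
```

>>> jog_arm(series=[{"jaw": -1,"dx": -0.019,"dy": -0.027,"dz": 0,"rx": 0,"ry": 0,"rz": 0},{"jaw": -1,"dx": -0.017,"dy": -0.025,"dz": 0,"rx": 0,"ry": 0,"rz": 0},{"jaw": -1,"dx": -0.0085,"dy": -0.012,"dz": 0,"rx": 0,"ry": 0,"rz": 0},{"jaw": -1,"dx": 0,"dy": 0,"dz": 0.01,"rx": 0,"ry": 0,"rz": 0},{"jaw": -1,"dx": 0,"dy": 0,"dz": 0.02,"rx": 0,"ry": 0,"rz": 0},{"jaw": -1,"dx": 0,"dy": 0,"dz": 0.02,"rx": 0,"ry": 0,"rz": 0},{"jaw": -1,"dx": 0,"dy": 0,"dz": 0.01,"rx": 0,"ry": 0,"rz": 0},{"jaw": -1,"dx": 0,"dy": 0,"dz": 0,"rx": 0,"ry": 0,"rz": 0}])

```text
t: 5.55
position: [0.6399, -0.191, 0.0898]
tcp_rot: [[-0.995, 0.097, -0.008], [0.097, 0.995, 0.004], [0.008, 0.003, -1.0]]
force: [0.5, 0.8, -3.3]
finger_gap: 0.45
finger_force: 29.9
```

Run:
```python
from h import *
import cv2
go('p4',.051)
a=cam("scene")["pixels"][180:300,170:330,::-1]; b=cam("top")["pixels"][165:305,255:415,::-1]
cv2.imwrite("pics/p4a.png",np.hstack([cv2.resize(a,None,fx=3,fy=3,interpolation=2),cv2.resize(b,None,fx=2,fy=2.57)[:360]]))
```

```text
t 5.55 pos [ 0.6399 -0.191   0.0898] shift(after turn) [-0.0043 -0.0026  0.0388] turn [ 0.003  -0.0078  0.0005] gap 0.450 F [ 0.5  0.8 -3.3] pad 29.9
```

View pics/p4a.png

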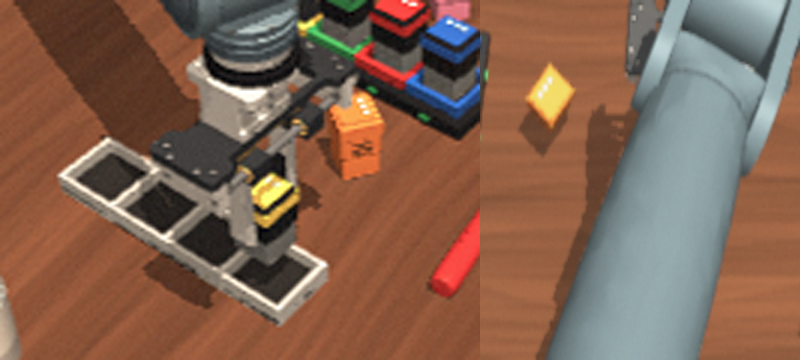

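Yellow hangs upright over the far pocket, above about (275,270) in the left panel and clear of the orange block. I'll correct the small offset and lower it.

>>> jog_arm(series=[{"jaw": -1,"dx": -0.004,"dy": -0.0025,"dz": 0,"rx": 0,"ry": 0,"rz": 0},{"jaw": -1,"dx": 0,"dy": 0,"dz": 0.01,"rx": 0,"ry": 0,"rz": 0},{"jaw": -1,"dx": 0,"dy": 0,"dz": 0.01,"rx": 0,"ry": 0,"rz": 0},{"jaw": -1,"dx": 0,"dy": 0,"dz": 0.005,"rx": 0,"ry": 0,"rz": 0},{"jaw": -1,"dx": 0,"dy": 0,"dz": 0,"rx": 0,"ry": 0,"rz": 0},{"jaw": -1,"dx": 0,"dy": 0,"dz": 0,"rx": 0,"ry": 0,"rz": 0}])

```text
t: 6.15
position: [0.6462, -0.1957, 0.0685]
tcp_rot: [[-0.995, 0.098, -0.001], [0.098, 0.995, 0.001], [0.002, 0.001, -1.0]]
force: [0.0, 0.8, -1.6]
finger_gap: 0.444
finger_force: 29.9
```

```bash
python3 -c "
from h import *
go('p4',.051)"
```

```text
t 6.15 pos [ 0.6462 -0.1957  0.0685] shift(after turn) [0.0023 0.0015 0.0175] turn [ 0.0006 -0.0016 -0.0001] gap 0.444 F [ 0.   0.8 -1.6] pad 29.9
```

>>> jog_arm(series=[{"jaw": -1,"dx": 0.0025,"dy": 0.0015,"dz": 0.005,"rx": 0,"ry": 0,"rz": 0},{"jaw": -1,"dx": 0,"dy": 0,"dz": 0.005,"rx": 0,"ry": 0,"rz": 0},{"jaw": -1,"dx": 0,"dy": 0,"dz": 0.003,"rx": 0,"ry": 0,"rz": 0},{"jaw": -1,"dx": 0,"dy": 0,"dz": 0.002,"rx": 0,"ry": 0,"rz": 0},{"jaw": -1,"dx": 0,"dy": 0,"dz": 0,"rx": 0,"ry": 0,"rz": 0},{"jaw": -1,"dx": 0,"dy": 0,"dz": 0,"rx": 0,"ry": 0,"rz": 0},{"jaw": -1,"dx": 0,"dy": 0,"dz": 0,"rx": 0,"ry": 0,"rz": 0}])

```text
t: 6.73
position: [0.6446, -0.1944, 0.0547]
tcp_rot: [[-0.995, 0.098, 0.0], [0.098, 0.995, -0.0], [-0.0, -0.0, -1.0]]
force: [0.7, -0.6, -1.6]
finger_gap: 0.445
finger_force: 29.9
```

>>> jog_arm(series=[{"jaw": -1,"dx": 0,"dy": 0,"dz": 0.001,"rx": 0,"ry": 0,"rz": 0},{"jaw": -1,"dx": 0,"dy": 0,"dz": 0.001,"rx": 0,"ry": 0,"rz": 0},{"jaw": -1,"dx": 0,"dy": 0,"dz": 0,"rx": 0,"ry": 0,"rz": 0},{"jaw": -1,"dx": 0,"dy": 0,"dz": 0,"rx": 0,"ry": 0,"rz": 0}])

```text
t: 7.07
position: [0.6443, -0.1943, 0.0524]
tcp_rot: [[-0.995, 0.098, -0.0], [0.098, 0.995, 0.0], [0.0, 0.0, -1.0]]
force: [-1.4, -0.1, -2.3]
finger_gap: 0.442
finger_force: 29.9
```

>>> jog_arm(series=[{"jaw": -1,"dx": 0,"dy": 0,"dz": 0.001,"rx": 0,"ry": 0,"rz": 0},{"jaw": -1,"dx": 0,"dy": 0,"dz": 0.001,"rx": 0,"ry": 0,"rz": 0},{"jaw": -1,"dx": 0,"dy": 0,"dz": 0,"rx": 0,"ry": 0,"rz": 0},{"jaw": -1,"dx": 0,"dy": 0,"dz": 0,"rx": 0,"ry": 0,"rz": 0}])

```text
t: 7.4
position: [0.6446, -0.1944, 0.0507]
tcp_rot: [[-0.995, 0.098, 0.001], [0.098, 0.995, -0.0], [-0.001, -0.0, -1.0]]
force: [-1.2, -0.3, -0.9]
finger_gap: 0.45
finger_force: 29.9
```

>>> jog_arm(series=[{"jaw": -1,"dx": 0,"dy": 0,"dz": 0.0007,"rx": 0,"ry": 0,"rz": 0},{"jaw": -1,"dx": 0,"dy": 0,"dz": 0,"rx": 0,"ry": 0,"rz": 0},{"jaw": 1,"dx": 0,"dy": 0,"dz": 0,"rx": 0,"ry": 0,"rz": 0},{"jaw": 1,"dx": 0,"dy": 0,"dz": 0,"rx": 0,"ry": 0,"rz": 0},{"jaw": 1,"dx": 0,"dy": 0,"dz": 0,"rx": 0,"ry": 0,"rz": 0},{"jaw": 1,"dx": 0,"dy": 0,"dz": 0,"rx": 0,"ry": 0,"rz": 0},{"jaw": 1,"dx": 0,"dy": 0,"dz": 0,"rx": 0,"ry": 0,"rz": 0},{"jaw": 1,"dx": 0,"dy": 0,"dz": -0.01,"rx": 0,"ry": 0,"rz": 0},{"jaw": 1,"dx": 0,"dy": 0,"dz": -0.03,"rx": 0,"ry": 0,"rz": 0},{"jaw": 1,"dx": 0,"dy": 0,"dz": -0.035,"rx": 0,"ry": 0,"rz": 0}])

```text
t: 8.23
position: [0.6426, -0.1935, 0.1233]
tcp_rot: [[-0.995, 0.098, -0.005], [0.098, 0.995, 0.002], [0.005, 0.002, -1.0]]
force: [-0.3, -0.5, -0.1]
finger_gap: 0.972
finger_force: 0.0
```

Run:
```python
from h import *
import cv2
go('green',.066)
a=cam("scene")["pixels"][180:300,170:330,::-1]
cv2.imwrite("pics/p4b.png",cv2.resize(a,None,fx=4,fy=4,interpolation=2))
```

```text
t 8.23 pos [ 0.6426 -0.1935  0.1233] shift(after turn) [0.1587 0.2959 0.0573] turn [ 0.0019 -0.0053  0.0435] gap 0.972 F [-0.3 -0.5 -0.1] pad 0.0
```

View pics/p4b.png

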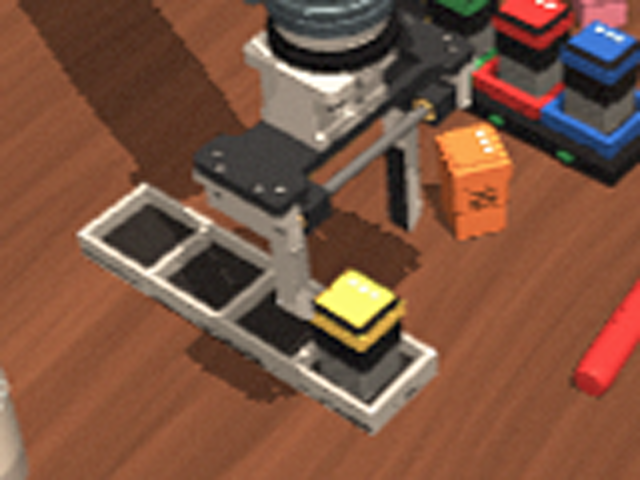

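Yellow stands upright in the far pocket, its top at about (357,298) in the crop. Now green.

>>> jog_arm(series=[{"jaw": 1,"dx": 0,"dy": 0,"dz": -0.027,"rx": 0,"ry": 0,"rz": 0},{"jaw": 1,"dx": 0,"dy": 0,"dz": 0,"rx": 0,"ry": 0,"rz": 0.044},{"jaw": 1,"dx": 0.0078,"dy": 0.0133,"dz": 0,"rx": 0,"ry": 0,"rz": 0},{"jaw": 1,"dx": 0.0145,"dy": 0.027,"dz": 0,"rx": 0,"ry": 0,"rz": 0},{"jaw": 1,"dx": 0.0145,"dy": 0.027,"dz": 0,"rx": 0,"ry": 0,"rz": 0},{"jaw": 1,"dx": 0.0145,"dy": 0.027,"dz": 0,"rx": 0,"ry": 0,"rz": 0},{"jaw": 1,"dx": 0.0145,"dy": 0.027,"dz": 0,"rx": 0,"ry": 0,"rz": 0},{"jaw": 1,"dx": 0.0145,"dy": 0.027,"dz": 0,"rx": 0,"ry": 0,"rz": 0},{"jaw": 1,"dx": 0.0145,"dy": 0.027,"dz": 0,"rx": 0,"ry": 0,"rz": 0},{"jaw": 1,"dx": 0.0145,"dy": 0.027,"dz": 0,"rx": 0,"ry": 0,"rz": 0}])

```text
t: 9.12
position: [0.5644, 0.0227, 0.1527]
tcp_rot: [[-0.99, 0.142, 0.001], [0.142, 0.99, -0.0], [-0.001, -0.0, -1.0]]
force: [0.2, 0.1, -0.1]
finger_gap: 0.999
finger_force: 0.0
```

>>> jog_arm(series=[{"jaw": 1,"dx": 0.0145,"dy": 0.027,"dz": 0,"rx": 0,"ry": 0,"rz": 0},{"jaw": 1,"dx": 0.0145,"dy": 0.027,"dz": 0,"rx": 0,"ry": 0,"rz": 0},{"jaw": 1,"dx": 0.0145,"dy": 0.027,"dz": 0,"rx": 0,"ry": 0,"rz": 0},{"jaw": 1,"dx": 0.0078,"dy": 0.0133,"dz": 0,"rx": 0,"ry": 0,"rz": 0},{"jaw": 1,"dx": 0,"dy": 0,"dz": 0,"rx": 0,"ry": 0,"rz": 0},{"jaw": 1,"dx": 0,"dy": 0,"dz": 0,"rx": 0,"ry": 0,"rz": 0},{"jaw": 1,"dx": 0,"dy": 0,"dz": 0,"rx": 0,"ry": 0,"rz": 0}])

```text
t: 9.7
position: [0.5279, 0.1215, 0.1523]
tcp_rot: [[-0.99, 0.142, 0.001], [0.142, 0.99, -0.0], [-0.001, -0.0, -1.0]]
force: [-0.2, -0.0, 0.4]
finger_gap: 1.002
finger_force: 0.0
```

Run:
```python
from h import *
import cv2
go('green',.066)
b=cam("top")["pixels"][165:305,215:385,::-1]
cv2.imwrite("pics/g2.png",cv2.resize(b,None,fx=4,fy=4,interpolation=2))
```

```text
t 9.70 pos [0.5279 0.1215 0.1523] shift(after turn) [0.0007 0.0002 0.0863] turn [-0.0001  0.0012 -0.0007] gap 1.002 F [-0.2 -0.   0.4] pad 0.0
```

View pics/g2.png

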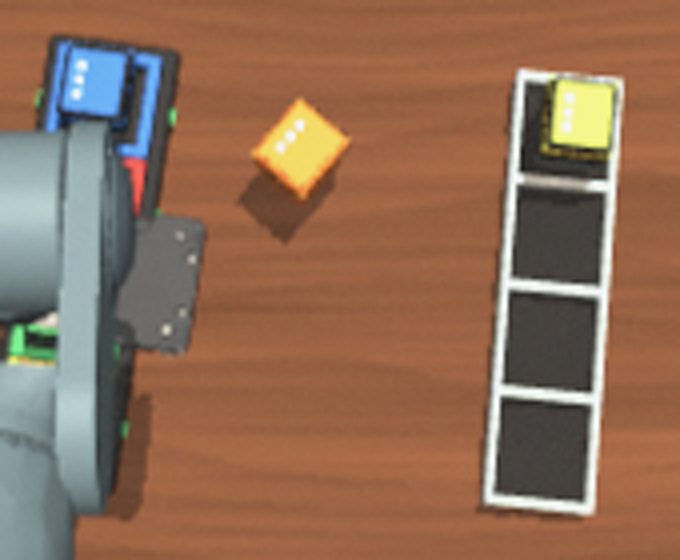

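Run:
```python
from h import *
for n,c,off,org in(("top",(583,115),(215,165),(.5412,-.1839)),("scene",(357,298),(170,180),(.5445,-.1843))):
    p=unproj(n,crop(c,off),.080)[0,:2]; a=np.radians(-5.6)
    d=p-org; print(n,p,"in carrier",np.cos(a)*d[0]+np.sin(a)*d[1],-np.sin(a)*d[0]+np.cos(a)*d[1])
```

```text
top [ 0.64124492 -0.19532019] in carrier 0.10068186278151514 -0.001603009927447073
scene [ 0.64665453 -0.1952724 ] in carrier 0.10273770926270903 -0.0009514977368187301
```

>>> jog_arm(series=[{"jaw": 1,"dx": 0.0007,"dy": 0,"dz": 0.02,"rx": 0,"ry": 0,"rz": 0},{"jaw": 1,"dx": 0,"dy": 0,"dz": 0.026,"rx": 0,"ry": 0,"rz": 0},{"jaw": 1,"dx": 0,"dy": 0,"dz": 0.024,"rx": 0,"ry": 0,"rz": 0},{"jaw": 0.3,"dx": 0,"dy": 0,"dz": 0.011,"rx": 0,"ry": 0,"rz": 0},{"jaw": 0.3,"dx": 0,"dy": 0,"dz": 0.005,"rx": 0,"ry": 0,"rz": 0},{"jaw": -1,"dx": 0,"dy": 0,"dz": 0,"rx": 0,"ry": 0,"rz": 0},{"jaw": -1,"dx": 0,"dy": 0,"dz": 0,"rx": 0,"ry": 0,"rz": 0},{"jaw": -1,"dx": 0,"dy": 0,"dz": 0,"rx": 0,"ry": 0,"rz": 0},{"jaw": -1,"dx": 0,"dy": 0,"dz": 0,"rx": 0,"ry": 0,"rz": 0},{"jaw": -1,"dx": 0,"dy": 0,"dz": 0,"rx": 0,"ry": 0,"rz": 0}])

```text
t: 10.68
position: [0.5274, 0.1222, 0.0669]
tcp_rot: [[-0.99, 0.141, 0.002], [0.141, 0.99, 0.0], [-0.002, 0.0, -1.0]]
force: [0.1, -0.3, -0.6]
finger_gap: 0.542
finger_force: 0.0
```

>>> jog_arm(series=[{"jaw": -1,"dx": 0,"dy": 0,"dz": 0,"rx": 0,"ry": 0,"rz": 0},{"jaw": -1,"dx": 0,"dy": 0,"dz": 0,"rx": 0,"ry": 0,"rz": 0},{"jaw": -1,"dx": 0,"dy": 0,"dz": 0,"rx": 0,"ry": 0,"rz": 0}])

```text
t: 10.93
position: [0.5271, 0.1222, 0.0664]
tcp_rot: [[-0.99, 0.141, 0.001], [0.141, 0.99, 0.0], [-0.001, 0.0, -1.0]]
force: [-0.6, 0.6, 3.6]
finger_gap: 0.45
finger_force: 29.8
```

Yellow sits within about 2 mm of its pocket centre in both views. Green is gripped, so I lift it.

>>> jog_arm(series=[{"jaw": -1,"dx": 0,"dy": 0,"dz": 0,"rx": 0,"ry": 0,"rz": 0},{"jaw": -1,"dx": 0,"dy": 0,"dz": -0.006,"rx": 0,"ry": 0,"rz": 0},{"jaw": -1,"dx": 0,"dy": 0,"dz": -0.014,"rx": 0,"ry": 0,"rz": 0},{"jaw": -1,"dx": 0,"dy": 0,"dz": -0.022,"rx": 0,"ry": 0,"rz": 0},{"jaw": -1,"dx": 0,"dy": 0,"dz": -0.022,"rx": 0,"ry": 0,"rz": 0},{"jaw": -1,"dx": 0,"dy": 0,"dz": -0.016,"rx": 0,"ry": 0,"rz": 0},{"jaw": -1,"dx": 0,"dy": 0,"dz": -0.008,"rx": 0,"ry": 0,"rz": 0},{"jaw": -1,"dx": 0,"dy": 0,"dz": 0,"rx": 0,"ry": 0,"rz": 0}])

```text
t: 11.6
position: [0.5276, 0.1222, 0.1555]
tcp_rot: [[-0.99, 0.141, 0.003], [0.141, 0.99, -0.0], [-0.003, 0.0, -1.0]]
force: [0.9, -0.1, -2.1]
finger_gap: 0.446
finger_force: 29.8
```

```bash
python3 -c "
from h import *
go('p3',.0505)"
```

```text
t 11.60 pos [0.5276 0.1222 0.1555] shift(after turn) [-0.0787 -0.3032  0.105 ] turn [ 0.0004  0.0032 -0.044 ] gap 0.446 F [ 0.9 -0.1 -2.1] pad 29.8
```

>>> jog_arm(series=[{"jaw": -1,"dx": 0,"dy": 0,"dz": 0,"rx": 0,"ry": 0,"rz": -0.044},{"jaw": -1,"dx": -0.0035,"dy": -0.014,"dz": 0,"rx": 0,"ry": 0,"rz": 0},{"jaw": -1,"dx": -0.0072,"dy": -0.0275,"dz": 0,"rx": 0,"ry": 0,"rz": 0},{"jaw": -1,"dx": -0.0072,"dy": -0.0275,"dz": 0,"rx": 0,"ry": 0,"rz": 0},{"jaw": -1,"dx": -0.0072,"dy": -0.0275,"dz": 0,"rx": 0,"ry": 0,"rz": 0},{"jaw": -1,"dx": -0.0072,"dy": -0.0275,"dz": 0,"rx": 0,"ry": 0,"rz": 0},{"jaw": -1,"dx": -0.0072,"dy": -0.0275,"dz": 0,"rx": 0,"ry": 0,"rz": 0},{"jaw": -1,"dx": -0.0072,"dy": -0.0275,"dz": 0,"rx": 0,"ry": 0,"rz": 0},{"jaw": -1,"dx": -0.0072,"dy": -0.0275,"dz": 0,"rx": 0,"ry": 0,"rz": 0},{"jaw": -1,"dx": -0.0072,"dy": -0.0275,"dz": 0,"rx": 0,"ry": 0,"rz": 0}])

```text
t: 12.43
position: [0.5635, -0.1177, 0.1517]
tcp_rot: [[-0.995, 0.098, -0.003], [0.098, 0.995, 0.001], [0.003, 0.001, -1.0]]
force: [0.7, 0.7, -2.8]
finger_gap: 0.445
finger_force: 29.8
```

>>> jog_arm(series=[{"jaw": -1,"dx": -0.0072,"dy": -0.0275,"dz": 0,"rx": 0,"ry": 0,"rz": 0},{"jaw": -1,"dx": -0.0072,"dy": -0.0275,"dz": 0,"rx": 0,"ry": 0,"rz": 0},{"jaw": -1,"dx": -0.0035,"dy": -0.014,"dz": 0,"rx": 0,"ry": 0,"rz": 0},{"jaw": -1,"dx": 0,"dy": 0,"dz": 0.02,"rx": 0,"ry": 0,"rz": 0},{"jaw": -1,"dx": 0,"dy": 0,"dz": 0.025,"rx": 0,"ry": 0,"rz": 0},{"jaw": -1,"dx": 0,"dy": 0,"dz": 0.02,"rx": 0,"ry": 0,"rz": 0},{"jaw": -1,"dx": 0,"dy": 0,"dz": 0.01,"rx": 0,"ry": 0,"rz": 0},{"jaw": -1,"dx": 0,"dy": 0,"dz": 0,"rx": 0,"ry": 0,"rz": 0},{"jaw": -1,"dx": 0,"dy": 0,"dz": 0,"rx": 0,"ry": 0,"rz": 0},{"jaw": -1,"dx": 0,"dy": 0,"dz": 0,"rx": 0,"ry": 0,"rz": 0}])

```text
t: 13.27
position: [0.5765, -0.1872, 0.08]
tcp_rot: [[-0.995, 0.097, 0.002], [0.097, 0.995, -0.001], [-0.002, -0.001, -1.0]]
force: [1.1, 0.1, -1.3]
finger_gap: 0.445
finger_force: 29.8
```

```bash
python3 -c "
from h import *
go('p3',.0505)"
```

```text
t 13.27 pos [ 0.5765 -0.1872  0.08  ] shift(after turn) [ 0.0002 -0.0001  0.0295] turn [-0.0007  0.0018  0.0003] gap 0.445 F [ 1.1  0.1 -1.3] pad 29.8
```

>>> jog_arm(series=[{"jaw": -1,"dx": 0,"dy": 0,"dz": 0.009,"rx": 0,"ry": 0,"rz": 0},{"jaw": -1,"dx": 0,"dy": 0,"dz": 0.009,"rx": 0,"ry": 0,"rz": 0},{"jaw": -1,"dx": 0,"dy": 0,"dz": 0.005,"rx": 0,"ry": 0,"rz": 0},{"jaw": -1,"dx": 0,"dy": 0,"dz": 0.002,"rx": 0,"ry": 0,"rz": 0},{"jaw": -1,"dx": 0,"dy": 0,"dz": 0.001,"rx": 0,"ry": 0,"rz": 0},{"jaw": -1,"dx": 0,"dy": 0,"dz": 0.001,"rx": 0,"ry": 0,"rz": 0},{"jaw": -1,"dx": 0,"dy": 0,"dz": 0.001,"rx": 0,"ry": 0,"rz": 0},{"jaw": -1,"dx": 0,"dy": 0,"dz": 0,"rx": 0,"ry": 0,"rz": 0},{"jaw": -1,"dx": 0,"dy": 0,"dz": 0,"rx": 0,"ry": 0,"rz": 0},{"jaw": -1,"dx": 0,"dy": 0,"dz": 0,"rx": 0,"ry": 0,"rz": 0}])

```text
t: 14.1
position: [0.5758, -0.1872, 0.051]
tcp_rot: [[-0.995, 0.098, 0.0], [0.098, 0.995, -0.0], [-0.0, -0.0, -1.0]]
force: [-0.2, 0.3, -2.4]
finger_gap: 0.445
finger_force: 29.8
```

>>> jog_arm(series=[{"jaw": -1,"dx": 0,"dy": 0,"dz": 0.0006,"rx": 0,"ry": 0,"rz": 0},{"jaw": -1,"dx": 0,"dy": 0,"dz": 0,"rx": 0,"ry": 0,"rz": 0},{"jaw": 1,"dx": 0,"dy": 0,"dz": 0,"rx": 0,"ry": 0,"rz": 0},{"jaw": 1,"dx": 0,"dy": 0,"dz": 0,"rx": 0,"ry": 0,"rz": 0},{"jaw": 1,"dx": 0,"dy": 0,"dz": 0,"rx": 0,"ry": 0,"rz": 0},{"jaw": 1,"dx": 0,"dy": 0,"dz": 0,"rx": 0,"ry": 0,"rz": 0},{"jaw": 1,"dx": 0,"dy": 0,"dz": 0,"rx": 0,"ry": 0,"rz": 0},{"jaw": 1,"dx": 0,"dy": 0,"dz": -0.025,"rx": 0,"ry": 0,"rz": 0},{"jaw": 1,"dx": 0,"dy": 0,"dz": -0.04,"rx": 0,"ry": 0,"rz": 0},{"jaw": 1,"dx": 0,"dy": 0,"dz": -0.035,"rx": 0,"ry": 0,"rz": 0}])

```text
t: 14.93
position: [0.575, -0.1868, 0.1508]
tcp_rot: [[-0.995, 0.098, -0.002], [0.098, 0.995, 0.001], [0.002, 0.001, -1.0]]
force: [0.3, -0.2, 0.2]
finger_gap: 0.977
finger_force: 0.0
```

```bash
python3 -c "
from h import *
go('red',.066)"
```

```text
t 14.93 pos [ 0.575  -0.1868  0.1508] shift(after turn) [0.0228 0.2988 0.0848] turn [ 0.0007 -0.0018  0.0436] gap 0.977 F [ 0.3 -0.2  0.2] pad 0.0
```

>>> jog_arm(series=[{"jaw": 1,"dx": 0,"dy": 0,"dz": 0,"rx": 0,"ry": 0,"rz": 0.044},{"jaw": 1,"dx": 0.0008,"dy": 0.012,"dz": 0,"rx": 0,"ry": 0,"rz": 0},{"jaw": 1,"dx": 0.0022,"dy": 0.0275,"dz": 0,"rx": 0,"ry": 0,"rz": 0},{"jaw": 1,"dx": 0.0022,"dy": 0.0275,"dz": 0,"rx": 0,"ry": 0,"rz": 0},{"jaw": 1,"dx": 0.0022,"dy": 0.0275,"dz": 0,"rx": 0,"ry": 0,"rz": 0},{"jaw": 1,"dx": 0.0022,"dy": 0.0275,"dz": 0,"rx": 0,"ry": 0,"rz": 0},{"jaw": 1,"dx": 0.0022,"dy": 0.0275,"dz": 0,"rx": 0,"ry": 0,"rz": 0},{"jaw": 1,"dx": 0.0022,"dy": 0.0275,"dz": 0,"rx": 0,"ry": 0,"rz": 0},{"jaw": 1,"dx": 0.0022,"dy": 0.0275,"dz": 0,"rx": 0,"ry": 0,"rz": 0},{"jaw": 1,"dx": 0.0022,"dy": 0.0275,"dz": 0,"rx": 0,"ry": 0,"rz": 0}])

```text
t: 15.77
position: [0.5887, 0.0475, 0.1482]
tcp_rot: [[-0.99, 0.14, -0.003], [0.14, 0.99, 0.001], [0.003, 0.0, -1.0]]
force: [0.3, 0.0, -0.2]
finger_gap: 0.999
finger_force: 0.0
```

>>> jog_arm(series=[{"jaw": 1,"dx": 0.0022,"dy": 0.0275,"dz": 0,"rx": 0,"ry": 0,"rz": 0},{"jaw": 1,"dx": 0.0022,"dy": 0.0275,"dz": 0,"rx": 0,"ry": 0,"rz": 0},{"jaw": 1,"dx": 0.0008,"dy": 0.012,"dz": 0,"rx": 0,"ry": 0,"rz": 0},{"jaw": 1,"dx": 0,"dy": 0,"dz": 0,"rx": 0,"ry": 0,"rz": 0},{"jaw": 1,"dx": 0,"dy": 0,"dz": 0,"rx": 0,"ry": 0,"rz": 0},{"jaw": 1,"dx": 0,"dy": 0,"dz": 0,"rx": 0,"ry": 0,"rz": 0}])

```text
t: 16.27
position: [0.5942, 0.1113, 0.1495]
tcp_rot: [[-0.99, 0.142, -0.001], [0.142, 0.99, -0.0], [0.001, -0.001, -1.0]]
force: [0.1, 0.1, -0.7]
finger_gap: 1.0
finger_force: 0.0
```

Run:
```python
from h import *
import cv2
go('red',.066)
a=cam("scene")["pixels"][140:290,180:340,::-1];b=cam("top")["pixels"][165:305,245:395,::-1]
cv2.imwrite("pics/g3.png",np.hstack([cv2.resize(a,(400,375)),cv2.resize(b,(400,375))]))
```

```text
t 16.27 pos [0.5942 0.1113 0.1495] shift(after turn) [-0.0003  0.001   0.0835] turn [-0.0006 -0.001  -0.0009] gap 1.000 F [ 0.1  0.1 -0.7] pad 0.0
```

View pics/g3.png

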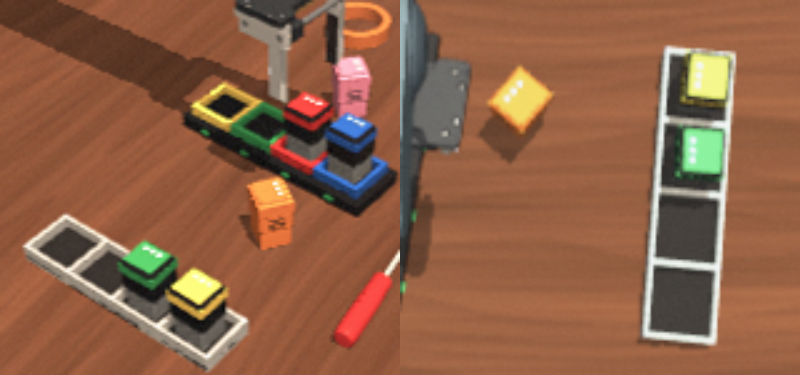

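Both packs stand well: yellow at (705,75) and green at (702,152) in the right panel. I grip red.

>>> jog_arm(series=[{"jaw": 1,"dx": 0,"dy": 0.001,"dz": 0.02,"rx": 0,"ry": 0,"rz": 0},{"jaw": 1,"dx": 0,"dy": 0,"dz": 0.026,"rx": 0,"ry": 0,"rz": 0},{"jaw": 1,"dx": 0,"dy": 0,"dz": 0.023,"rx": 0,"ry": 0,"rz": 0},{"jaw": 0.3,"dx": 0,"dy": 0,"dz": 0.01,"rx": 0,"ry": 0,"rz": 0},{"jaw": 0.3,"dx": 0,"dy": 0,"dz": 0.005,"rx": 0,"ry": 0,"rz": 0},{"jaw": -1,"dx": 0,"dy": 0,"dz": 0,"rx": 0,"ry": 0,"rz": 0},{"jaw": -1,"dx": 0,"dy": 0,"dz": 0,"rx": 0,"ry": 0,"rz": 0},{"jaw": -1,"dx": 0,"dy": 0,"dz": 0,"rx": 0,"ry": 0,"rz": 0},{"jaw": -1,"dx": 0,"dy": 0,"dz": 0,"rx": 0,"ry": 0,"rz": 0},{"jaw": -1,"dx": 0,"dy": 0,"dz": 0,"rx": 0,"ry": 0,"rz": 0}])

```text
t: 17.2
position: [0.5955, 0.1132, 0.0674]
tcp_rot: [[-0.99, 0.141, 0.002], [0.141, 0.99, -0.0], [-0.002, 0.0, -1.0]]
force: [-0.1, -0.3, -0.7]
finger_gap: 0.537
finger_force: 0.0
```

>>> jog_arm(series=[{"jaw": -1,"dx": 0,"dy": 0,"dz": 0,"rx": 0,"ry": 0,"rz": 0},{"jaw": -1,"dx": 0,"dy": 0,"dz": 0,"rx": 0,"ry": 0,"rz": 0},{"jaw": -1,"dx": 0,"dy": 0,"dz": 0,"rx": 0,"ry": 0,"rz": 0},{"jaw": -1,"dx": 0,"dy": 0,"dz": 0,"rx": 0,"ry": 0,"rz": 0}])

```text
t: 17.53
position: [0.5952, 0.1134, 0.0669]
tcp_rot: [[-0.99, 0.141, 0.001], [0.141, 0.99, 0.0], [-0.001, 0.0, -1.0]]
force: [-0.4, 1.5, 3.4]
finger_gap: 0.446
finger_force: 30.0
```

>>> jog_arm(series=[{"jaw": -1,"dx": 0,"dy": 0,"dz": 0,"rx": 0,"ry": 0,"rz": 0},{"jaw": -1,"dx": 0,"dy": 0,"dz": -0.006,"rx": 0,"ry": 0,"rz": 0},{"jaw": -1,"dx": 0,"dy": 0,"dz": -0.014,"rx": 0,"ry": 0,"rz": 0},{"jaw": -1,"dx": 0,"dy": 0,"dz": -0.022,"rx": 0,"ry": 0,"rz": 0},{"jaw": -1,"dx": 0,"dy": 0,"dz": -0.022,"rx": 0,"ry": 0,"rz": 0},{"jaw": -1,"dx": 0,"dy": 0,"dz": -0.016,"rx": 0,"ry": 0,"rz": 0},{"jaw": -1,"dx": 0,"dy": 0,"dz": -0.008,"rx": 0,"ry": 0,"rz": 0},{"jaw": -1,"dx": 0,"dy": 0,"dz": 0,"rx": 0,"ry": 0,"rz": 0},{"jaw": -1,"dx": 0,"dy": 0,"dz": 0,"rx": 0,"ry": 0,"rz": 0}])

```text
t: 18.28
position: [0.5943, 0.1131, 0.1538]
tcp_rot: [[-0.99, 0.141, -0.001], [0.141, 0.99, -0.0], [0.001, -0.0, -1.0]]
force: [-0.7, 0.8, -4.6]
finger_gap: 0.444
finger_force: 30.0
```

```bash
python3 -c "
from h import *
go('p2',.0505)"
```

```text
t 18.28 pos [0.5943 0.1131 0.1538] shift(after turn) [ 0.0565 -0.3008  0.1033] turn [-0.0002 -0.0006 -0.0442] gap 0.444 F [-0.7  0.8 -4.6] pad 30.0
```

>>> jog_arm(series=[{"jaw": -1,"dx": 0,"dy": 0,"dz": 0,"rx": 0,"ry": 0,"rz": -0.044},{"jaw": -1,"dx": 0.003,"dy": -0.013,"dz": 0,"rx": 0,"ry": 0,"rz": 0},{"jaw": -1,"dx": 0.0051,"dy": -0.0275,"dz": 0,"rx": 0,"ry": 0,"rz": 0},{"jaw": -1,"dx": 0.0051,"dy": -0.0275,"dz": 0,"rx": 0,"ry": 0,"rz": 0},{"jaw": -1,"dx": 0.0051,"dy": -0.0275,"dz": 0,"rx": 0,"ry": 0,"rz": 0},{"jaw": -1,"dx": 0.0051,"dy": -0.0275,"dz": 0,"rx": 0,"ry": 0,"rz": 0},{"jaw": -1,"dx": 0.0051,"dy": -0.0275,"dz": 0,"rx": 0,"ry": 0,"rz": 0},{"jaw": -1,"dx": 0.0051,"dy": -0.0275,"dz": 0,"rx": 0,"ry": 0,"rz": 0},{"jaw": -1,"dx": 0.0051,"dy": -0.0275,"dz": 0,"rx": 0,"ry": 0,"rz": 0},{"jaw": -1,"dx": 0.0051,"dy": -0.0275,"dz": 0,"rx": 0,"ry": 0,"rz": 0}])

```text
t: 19.12
position: [0.5264, -0.1159, 0.1527]
tcp_rot: [[-0.995, 0.099, -0.003], [0.099, 0.995, 0.001], [0.003, 0.001, -1.0]]
force: [0.6, 0.2, -3.2]
finger_gap: 0.448
finger_force: 30.0
```

>>> jog_arm(series=[{"jaw": -1,"dx": 0.0051,"dy": -0.0275,"dz": 0,"rx": 0,"ry": 0,"rz": 0},{"jaw": -1,"dx": 0.0051,"dy": -0.0275,"dz": 0,"rx": 0,"ry": 0,"rz": 0},{"jaw": -1,"dx": 0.003,"dy": -0.013,"dz": 0,"rx": 0,"ry": 0,"rz": 0},{"jaw": -1,"dx": 0,"dy": 0,"dz": 0.02,"rx": 0,"ry": 0,"rz": 0},{"jaw": -1,"dx": 0,"dy": 0,"dz": 0.025,"rx": 0,"ry": 0,"rz": 0},{"jaw": -1,"dx": 0,"dy": 0,"dz": 0.02,"rx": 0,"ry": 0,"rz": 0},{"jaw": -1,"dx": 0,"dy": 0,"dz": 0.01,"rx": 0,"ry": 0,"rz": 0},{"jaw": -1,"dx": 0,"dy": 0,"dz": 0,"rx": 0,"ry": 0,"rz": 0},{"jaw": -1,"dx": 0,"dy": 0,"dz": 0,"rx": 0,"ry": 0,"rz": 0},{"jaw": -1,"dx": 0,"dy": 0,"dz": 0,"rx": 0,"ry": 0,"rz": 0}])

```text
t: 19.95
position: [0.5094, -0.1812, 0.0803]
tcp_rot: [[-0.995, 0.098, 0.002], [0.098, 0.995, -0.001], [-0.002, -0.001, -1.0]]
force: [-0.4, 0.3, -3.4]
finger_gap: 0.447
finger_force: 30.0
```

```bash
python3 -c "
from h import *
go('p2',.0505)"
```

```text
t 19.95 pos [ 0.5094 -0.1812  0.0803] shift(after turn) [0.0007 0.0004 0.0298] turn [-0.0009  0.0018  0.0001] gap 0.447 F [-0.4  0.3 -3.4] pad 30.0
```

>>> jog_arm(series=[{"jaw": -1,"dx": 0,"dy": 0,"dz": 0.009,"rx": 0,"ry": 0,"rz": 0},{"jaw": -1,"dx": 0,"dy": 0,"dz": 0.009,"rx": 0,"ry": 0,"rz": 0},{"jaw": -1,"dx": 0,"dy": 0,"dz": 0.005,"rx": 0,"ry": 0,"rz": 0},{"jaw": -1,"dx": 0,"dy": 0,"dz": 0.002,"rx": 0,"ry": 0,"rz": 0},{"jaw": -1,"dx": 0,"dy": 0,"dz": 0.001,"rx": 0,"ry": 0,"rz": 0},{"jaw": -1,"dx": 0,"dy": 0,"dz": 0.001,"rx": 0,"ry": 0,"rz": 0},{"jaw": -1,"dx": 0,"dy": 0,"dz": 0.001,"rx": 0,"ry": 0,"rz": 0},{"jaw": -1,"dx": 0,"dy": 0,"dz": 0,"rx": 0,"ry": 0,"rz": 0},{"jaw": -1,"dx": 0,"dy": 0,"dz": 0,"rx": 0,"ry": 0,"rz": 0},{"jaw": -1,"dx": 0,"dy": 0,"dz": 0,"rx": 0,"ry": 0,"rz": 0}])

```text
t: 20.78
position: [0.5087, -0.1809, 0.0514]
tcp_rot: [[-0.995, 0.098, 0.0], [0.098, 0.995, -0.0], [-0.0, -0.0, -1.0]]
force: [0.4, 0.9, -2.6]
finger_gap: 0.447
finger_force: 30.0
```

>>> jog_arm(series=[{"jaw": -1,"dx": 0,"dy": 0,"dz": 0.0007,"rx": 0,"ry": 0,"rz": 0},{"jaw": -1,"dx": 0,"dy": 0,"dz": 0,"rx": 0,"ry": 0,"rz": 0},{"jaw": 1,"dx": 0,"dy": 0,"dz": 0,"rx": 0,"ry": 0,"rz": 0},{"jaw": 1,"dx": 0,"dy": 0,"dz": 0,"rx": 0,"ry": 0,"rz": 0},{"jaw": 1,"dx": 0,"dy": 0,"dz": 0,"rx": 0,"ry": 0,"rz": 0},{"jaw": 1,"dx": 0,"dy": 0,"dz": 0,"rx": 0,"ry": 0,"rz": 0},{"jaw": 1,"dx": 0,"dy": 0,"dz": 0,"rx": 0,"ry": 0,"rz": 0},{"jaw": 1,"dx": 0,"dy": 0,"dz": -0.025,"rx": 0,"ry": 0,"rz": 0},{"jaw": 1,"dx": 0,"dy": 0,"dz": -0.04,"rx": 0,"ry": 0,"rz": 0},{"jaw": 1,"dx": 0,"dy": 0,"dz": -0.035,"rx": 0,"ry": 0,"rz": 0}])

```text
t: 21.62
position: [0.5079, -0.1805, 0.1512]
tcp_rot: [[-0.995, 0.098, -0.002], [0.098, 0.995, 0.001], [0.002, 0.001, -1.0]]
force: [1.1, -0.6, 0.6]
finger_gap: 0.97
finger_force: 0.0
```

```bash
python3 -c "
from h import *
go('blue',.066)"
```

```text
t 21.62 pos [ 0.5079 -0.1805  0.1512] shift(after turn) [-0.1125  0.3019  0.0852] turn [ 0.0008 -0.0018  0.0435] gap 0.970 F [ 1.1 -0.6  0.6] pad 0.0
```

>>> jog_arm(series=[{"jaw": 1,"dx": 0,"dy": 0,"dz": 0,"rx": 0,"ry": 0,"rz": 0.044},{"jaw": 1,"dx": -0.0058,"dy": 0.0135,"dz": 0,"rx": 0,"ry": 0,"rz": 0},{"jaw": 1,"dx": -0.01,"dy": 0.0275,"dz": 0,"rx": 0,"ry": 0,"rz": 0},{"jaw": 1,"dx": -0.01,"dy": 0.0275,"dz": 0,"rx": 0,"ry": 0,"rz": 0},{"jaw": 1,"dx": -0.01,"dy": 0.0275,"dz": 0,"rx": 0,"ry": 0,"rz": 0},{"jaw": 1,"dx": -0.01,"dy": 0.0275,"dz": 0,"rx": 0,"ry": 0,"rz": 0},{"jaw": 1,"dx": -0.01,"dy": 0.0275,"dz": 0,"rx": 0,"ry": 0,"rz": 0},{"jaw": 1,"dx": -0.01,"dy": 0.0275,"dz": 0,"rx": 0,"ry": 0,"rz": 0},{"jaw": 1,"dx": -0.01,"dy": 0.0275,"dz": 0,"rx": 0,"ry": 0,"rz": 0},{"jaw": 1,"dx": -0.01,"dy": 0.0275,"dz": 0,"rx": 0,"ry": 0,"rz": 0}])

```text
t: 22.45
position: [0.627, 0.0397, 0.1504]
tcp_rot: [[-0.99, 0.141, -0.0], [0.141, 0.99, -0.0], [0.0, -0.0, -1.0]]
force: [0.5, -0.7, 0.2]
finger_gap: 0.998
finger_force: 0.0
```

>>> jog_arm(series=[{"jaw": 1,"dx": -0.01,"dy": 0.0275,"dz": 0,"rx": 0,"ry": 0,"rz": 0},{"jaw": 1,"dx": -0.01,"dy": 0.0275,"dz": 0,"rx": 0,"ry": 0,"rz": 0},{"jaw": 1,"dx": -0.0058,"dy": 0.0135,"dz": 0,"rx": 0,"ry": 0,"rz": 0},{"jaw": 1,"dx": 0,"dy": 0,"dz": 0,"rx": 0,"ry": 0,"rz": 0},{"jaw": 1,"dx": 0,"dy": 0,"dz": 0,"rx": 0,"ry": 0,"rz": 0},{"jaw": 1,"dx": 0,"dy": 0,"dz": 0,"rx": 0,"ry": 0,"rz": 0},{"jaw": 1,"dx": 0,"dy": 0,"dz": 0,"rx": 0,"ry": 0,"rz": 0}])

```text
t: 23.03
position: [0.6613, 0.1013, 0.1504]
tcp_rot: [[-0.99, 0.143, -0.0], [0.143, 0.99, -0.0], [0.0, -0.0, -1.0]]
force: [0.3, 0.3, 0.3]
finger_gap: 0.997
finger_force: 0.0
```

Run:
```python
from h import *
import cv2
go('blue',.066)
a=cam("scene")["pixels"][140:290,180:340,::-1];b=cam("top")["pixels"][165:305,245:395,::-1]
cv2.imwrite("pics/g4.png",np.hstack([cv2.resize(a,(400,375)),cv2.resize(b,(400,375))]))
```

```text
t 23.03 pos [0.6613 0.1013 0.1504] shift(after turn) [-0.0004  0.0014  0.0844] turn [-0.0003 -0.0004 -0.0017] gap 0.997 F [0.3 0.3 0.3] pad 0.0
```

View pics/g4.png

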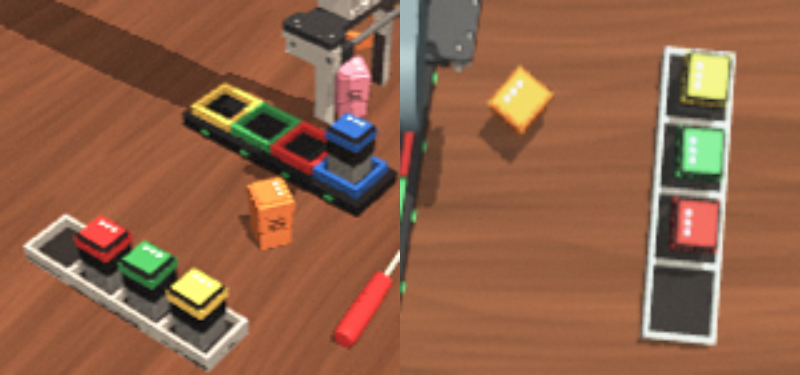

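Red is placed well at (695,222) in the right panel. Now blue.

>>> jog_arm(series=[{"jaw": 1,"dx": 0,"dy": 0.0015,"dz": 0.02,"rx": 0,"ry": 0,"rz": 0},{"jaw": 1,"dx": 0,"dy": 0,"dz": 0.026,"rx": 0,"ry": 0,"rz": 0},{"jaw": 1,"dx": 0,"dy": 0,"dz": 0.023,"rx": 0,"ry": 0,"rz": 0},{"jaw": 0.3,"dx": 0,"dy": 0,"dz": 0.01,"rx": 0,"ry": 0,"rz": 0},{"jaw": 0.3,"dx": 0,"dy": 0,"dz": 0.005,"rx": 0,"ry": 0,"rz": 0},{"jaw": -1,"dx": 0,"dy": 0,"dz": 0,"rx": 0,"ry": 0,"rz": 0},{"jaw": -1,"dx": 0,"dy": 0,"dz": 0,"rx": 0,"ry": 0,"rz": 0},{"jaw": -1,"dx": 0,"dy": 0,"dz": 0,"rx": 0,"ry": 0,"rz": 0},{"jaw": -1,"dx": 0,"dy": 0,"dz": 0,"rx": 0,"ry": 0,"rz": 0},{"jaw": -1,"dx": 0,"dy": 0,"dz": 0,"rx": 0,"ry": 0,"rz": 0}])

```text
t: 23.97
position: [0.6627, 0.1039, 0.0678]
tcp_rot: [[-0.99, 0.141, 0.002], [0.141, 0.99, -0.0], [-0.002, 0.0, -1.0]]
force: [-0.6, -0.1, 0.3]
finger_gap: 0.539
finger_force: 0.0
```

>>> jog_arm(series=[{"jaw": -1,"dx": 0,"dy": 0,"dz": 0,"rx": 0,"ry": 0,"rz": 0},{"jaw": -1,"dx": 0,"dy": 0,"dz": 0,"rx": 0,"ry": 0,"rz": 0},{"jaw": -1,"dx": 0,"dy": 0,"dz": 0,"rx": 0,"ry": 0,"rz": 0},{"jaw": -1,"dx": 0,"dy": 0,"dz": 0,"rx": 0,"ry": 0,"rz": 0}])

```text
t: 24.3
position: [0.6624, 0.1041, 0.0672]
tcp_rot: [[-0.99, 0.141, 0.001], [0.141, 0.99, 0.0], [-0.001, 0.0, -1.0]]
force: [-0.8, 0.5, 4.2]
finger_gap: 0.447
finger_force: 30.0
```

>>> jog_arm(series=[{"jaw": -1,"dx": 0,"dy": 0,"dz": 0,"rx": 0,"ry": 0,"rz": 0},{"jaw": -1,"dx": 0,"dy": 0,"dz": -0.006,"rx": 0,"ry": 0,"rz": 0},{"jaw": -1,"dx": 0,"dy": 0,"dz": -0.014,"rx": 0,"ry": 0,"rz": 0},{"jaw": -1,"dx": 0,"dy": 0,"dz": -0.022,"rx": 0,"ry": 0,"rz": 0},{"jaw": -1,"dx": 0,"dy": 0,"dz": -0.022,"rx": 0,"ry": 0,"rz": 0},{"jaw": -1,"dx": 0,"dy": 0,"dz": -0.016,"rx": 0,"ry": 0,"rz": 0},{"jaw": -1,"dx": 0,"dy": 0,"dz": -0.008,"rx": 0,"ry": 0,"rz": 0},{"jaw": -1,"dx": 0,"dy": 0,"dz": 0,"rx": 0,"ry": 0,"rz": 0},{"jaw": -1,"dx": 0,"dy": 0,"dz": 0,"rx": 0,"ry": 0,"rz": 0}])

```text
t: 25.05
position: [0.6616, 0.1038, 0.1542]
tcp_rot: [[-0.99, 0.141, -0.001], [0.141, 0.99, -0.0], [0.001, -0.0, -1.0]]
force: [0.7, 0.8, -3.0]
finger_gap: 0.444
finger_force: 30.0
```

```bash
python3 -c "
from h import *
go('p1',.0505)"
```

```text
t 25.05 pos [0.6616 0.1038 0.1542] shift(after turn) [ 0.1924 -0.298   0.1037] turn [-0.0002 -0.0006 -0.0441] gap 0.444 F [ 0.7  0.8 -3. ] pad 30.0
```

>>> jog_arm(series=[{"jaw": -1,"dx": 0,"dy": 0,"dz": 0,"rx": 0,"ry": 0,"rz": -0.044},{"jaw": -1,"dx": 0.0105,"dy": -0.0165,"dz": 0,"rx": 0,"ry": 0,"rz": 0},{"jaw": -1,"dx": 0.0172,"dy": -0.0265,"dz": 0,"rx": 0,"ry": 0,"rz": 0},{"jaw": -1,"dx": 0.0172,"dy": -0.0265,"dz": 0,"rx": 0,"ry": 0,"rz": 0},{"jaw": -1,"dx": 0.0172,"dy": -0.0265,"dz": 0,"rx": 0,"ry": 0,"rz": 0},{"jaw": -1,"dx": 0.0172,"dy": -0.0265,"dz": 0,"rx": 0,"ry": 0,"rz": 0},{"jaw": -1,"dx": 0.0172,"dy": -0.0265,"dz": 0,"rx": 0,"ry": 0,"rz": 0},{"jaw": -1,"dx": 0.0172,"dy": -0.0265,"dz": 0,"rx": 0,"ry": 0,"rz": 0},{"jaw": -1,"dx": 0.0172,"dy": -0.0265,"dz": 0,"rx": 0,"ry": 0,"rz": 0},{"jaw": -1,"dx": 0.0172,"dy": -0.0265,"dz": 0,"rx": 0,"ry": 0,"rz": 0}])

```text
t: 25.88
position: [0.4899, -0.1095, 0.1526]
tcp_rot: [[-0.995, 0.097, -0.003], [0.097, 0.995, 0.001], [0.003, 0.001, -1.0]]
force: [-0.6, -1.0, -2.4]
finger_gap: 0.445
finger_force: 30.0
```

>>> jog_arm(series=[{"jaw": -1,"dx": 0.0172,"dy": -0.0265,"dz": 0,"rx": 0,"ry": 0,"rz": 0},{"jaw": -1,"dx": 0.0172,"dy": -0.0265,"dz": 0,"rx": 0,"ry": 0,"rz": 0},{"jaw": -1,"dx": 0.0105,"dy": -0.0165,"dz": 0,"rx": 0,"ry": 0,"rz": 0},{"jaw": -1,"dx": 0,"dy": 0,"dz": 0.02,"rx": 0,"ry": 0,"rz": 0},{"jaw": -1,"dx": 0,"dy": 0,"dz": 0.025,"rx": 0,"ry": 0,"rz": 0},{"jaw": -1,"dx": 0,"dy": 0,"dz": 0.02,"rx": 0,"ry": 0,"rz": 0},{"jaw": -1,"dx": 0,"dy": 0,"dz": 0.01,"rx": 0,"ry": 0,"rz": 0},{"jaw": -1,"dx": 0,"dy": 0,"dz": 0,"rx": 0,"ry": 0,"rz": 0},{"jaw": -1,"dx": 0,"dy": 0,"dz": 0,"rx": 0,"ry": 0,"rz": 0},{"jaw": -1,"dx": 0,"dy": 0,"dz": 0,"rx": 0,"ry": 0,"rz": 0}])

```text
t: 26.72
position: [0.4414, -0.1742, 0.0803]
tcp_rot: [[-0.995, 0.097, 0.001], [0.097, 0.995, -0.001], [-0.001, -0.001, -1.0]]
force: [0.1, -0.1, -2.1]
finger_gap: 0.446
finger_force: 30.0
```

```bash
python3 -c "
from h import *
go('p1',.0512)"
```

```text
t 26.72 pos [ 0.4414 -0.1742  0.0803] shift(after turn) [0.0004 0.0001 0.0291] turn [-0.0007  0.0012  0.0002] gap 0.446 F [ 0.1 -0.1 -2.1] pad 30.0
```

>>> jog_arm(series=[{"jaw": -1,"dx": 0,"dy": 0,"dz": 0.009,"rx": 0,"ry": 0,"rz": 0},{"jaw": -1,"dx": 0,"dy": 0,"dz": 0.009,"rx": 0,"ry": 0,"rz": 0},{"jaw": -1,"dx": 0,"dy": 0,"dz": 0.005,"rx": 0,"ry": 0,"rz": 0},{"jaw": -1,"dx": 0,"dy": 0,"dz": 0.002,"rx": 0,"ry": 0,"rz": 0},{"jaw": -1,"dx": 0,"dy": 0,"dz": 0.001,"rx": 0,"ry": 0,"rz": 0},{"jaw": -1,"dx": 0,"dy": 0,"dz": 0.001,"rx": 0,"ry": 0,"rz": 0},{"jaw": -1,"dx": 0,"dy": 0,"dz": 0.001,"rx": 0,"ry": 0,"rz": 0},{"jaw": -1,"dx": 0,"dy": 0,"dz": 0,"rx": 0,"ry": 0,"rz": 0},{"jaw": -1,"dx": 0,"dy": 0,"dz": 0,"rx": 0,"ry": 0,"rz": 0},{"jaw": -1,"dx": 0,"dy": 0,"dz": 0,"rx": 0,"ry": 0,"rz": 0}])

```text
t: 27.55
position: [0.441, -0.174, 0.0517]
tcp_rot: [[-0.995, 0.098, 0.0], [0.098, 0.995, -0.0], [-0.0, -0.0, -1.0]]
force: [0.3, 0.0, -3.0]
finger_gap: 0.445
finger_force: 30.0
```

>>> jog_arm(series=[{"jaw": -1,"dx": 0,"dy": 0,"dz": 0.0005,"rx": 0,"ry": 0,"rz": 0},{"jaw": -1,"dx": 0,"dy": 0,"dz": 0,"rx": 0,"ry": 0,"rz": 0},{"jaw": 1,"dx": 0,"dy": 0,"dz": 0,"rx": 0,"ry": 0,"rz": 0},{"jaw": 1,"dx": 0,"dy": 0,"dz": 0,"rx": 0,"ry": 0,"rz": 0},{"jaw": 1,"dx": 0,"dy": 0,"dz": 0,"rx": 0,"ry": 0,"rz": 0},{"jaw": 1,"dx": 0,"dy": 0,"dz": 0,"rx": 0,"ry": 0,"rz": 0},{"jaw": 1,"dx": 0,"dy": 0,"dz": 0,"rx": 0,"ry": 0,"rz": 0},{"jaw": 1,"dx": 0,"dy": 0,"dz": -0.025,"rx": 0,"ry": 0,"rz": 0},{"jaw": 1,"dx": 0,"dy": 0,"dz": -0.04,"rx": 0,"ry": 0,"rz": 0},{"jaw": 1,"dx": 0,"dy": 0,"dz": -0.035,"rx": 0,"ry": 0,"rz": 0}])

```text
t: 28.38
position: [0.4402, -0.1734, 0.1519]
tcp_rot: [[-0.995, 0.098, -0.002], [0.098, 0.995, 0.001], [0.002, 0.001, -1.0]]
force: [1.2, -0.2, 0.1]
finger_gap: 0.974
finger_force: 0.0
```

>>> jog_arm(series=[{"jaw": 1,"dx": 0,"dy": 0.03,"dz": 0,"rx": 0,"ry": 0,"rz": 0},{"jaw": 1,"dx": 0,"dy": 0.035,"dz": 0,"rx": 0,"ry": 0,"rz": 0},{"jaw": 1,"dx": 0,"dy": 0.035,"dz": 0,"rx": 0,"ry": 0,"rz": 0},{"jaw": 1,"dx": 0,"dy": 0.035,"dz": 0,"rx": 0,"ry": 0,"rz": 0},{"jaw": 1,"dx": 0,"dy": 0.035,"dz": 0,"rx": 0,"ry": 0,"rz": 0},{"jaw": 1,"dx": 0,"dy": 0.03,"dz": 0,"rx": 0,"ry": 0,"rz": 0},{"jaw": 1,"dx": 0,"dy": 0,"dz": 0,"rx": 0,"ry": 0,"rz": 0},{"jaw": 1,"dx": 0,"dy": 0,"dz": 0,"rx": 0,"ry": 0,"rz": 0},{"jaw": 1,"dx": 0,"dy": 0,"dz": 0,"rx": 0,"ry": 0,"rz": 0},{"jaw": 1,"dx": 0,"dy": 0,"dz": 0,"rx": 0,"ry": 0,"rz": 0}])

```text
t: 29.22
position: [0.4604, 0.0243, 0.151]
tcp_rot: [[-0.995, 0.099, 0.0], [0.099, 0.995, -0.0], [-0.0, -0.0, -1.0]]
force: [-0.6, -1.4, 0.3]
finger_gap: 1.004
finger_force: 0.0
```

Run:
```python
from h import *
import cv2
a=cam("scene")["pixels"][140:290,180:340,::-1];b=cam("top")["pixels"][165:305,245:395,::-1]
cv2.imwrite("pics/end.png",np.hstack([cv2.resize(a,(400,375)),cv2.resize(b,(400,375))]))
```

```text
(no output)
```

View pics/end.png

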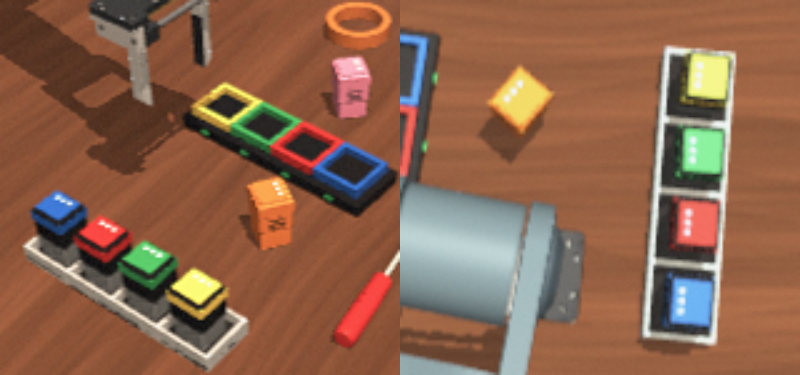

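All four packs stand upright in their pockets, far to near yellow (705,78), green (702,152), red (695,222) and blue (690,300) in the right panel. The arm is clear of everything.

```bash
python3 -c "
from bench import ctrl
print(ctrl.close_job())"
```

```text
the job is handed in; nothing more can be done
None
```

I moved all four packs into the carrier in reverse order (far to near: yellow, green, red, blue) and handed the job in at about 29 s; the hand-in returned no verdict, but the last pictures show every pack upright in its pocket and the arm clear of everything.

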